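# Pack the finishing kit and slide the lid shut

### The arm

A 6-joint arm with a two-finger parallel gripper is mounted at the origin on the work surface. World frame = base frame: x ahead of the robot, y to its left, z up, the work surface at z = 0. Lengths are in m, angles in rad, forces in N, time in s.
With the tool pointing down it reaches from about 0.4 to 0.825 m from the base axis. Payload 7 kg.
Tool frame: the origin (TCP) lies midway between the tips of the shut fingers; the grasp point (between the pads) lies 19 mm behind it (bot.hold_point_z is the distance from the TCP to the grasp point, in m); z points along the fingers, y is the line along which they close (so a half turn about z gives the same grasp; the last joint's range is limited). The gripper opens to 85 mm and grips with 20 to 120 N. Pads are 22 mm wide; open, the fingers measure 114 mm over their backs; the gripper's body (76 mm by 85 mm) begins 54 mm behind the grasp point. The pads swing forward as they close: fully open they stand 13 mm farther back than shut.
Start: joints at [1.532, 0.359, 0.012, 0, -1.224, -0.288], TCP at [0.217, 0.639, 0.211] pointing down, gripper open.
Joint ranges: [-3.07, 3.07], [-1.43, 2.12], [-1.02, 1.25], [-3.03, 1.67], [-3.05, -0], [-3.03, 3.03]. Speed limits (rad/s): [2.39, 2.39, 3.01, 3.14, 3.14, 3.14].

### API

Orientations are given as a 3x3 rotation matrix whose columns are the frame's x, y, z axes.
In Python, from bench import bot gives the robot as it stands.
- The arm moves only by the shell command python3 -m creep 'ROWS'. ROWS is text: rows parted by semicolons, each of 7 numbers parted by spaces: the shift along the tool's x, y, z scaled (see below), then the turn, a rotation vector about the tool's x, y, z scaled (see below), then the opening, from -1 (shut) to 1 (fully open). A call has 1 to 5 rows; each row shifts and turns the commanded pose from where the row before left it, along the tool's axes as they then stand; what a row does not reach is not made up. The controller multiplies each number of a shift by 250 mm and each number of a turn by 6 degrees. A row lasts 1/8 s, in which the tool goes at most 62.5 mm and 10.7 degrees, less where a joint would pass 70% of its speed; a pose out of reach is approached as far as the arm can. A call with a number of a shift or a turn outside -1 to 1 is refused whole. A call with a gripper value outside its range is refused whole. The fingers move at their own pace and stop on an object; the grip force is fixed at half the most. Time passes only in rows, so rows that do not move let the fingers close. It gives the time, the measured TCP pose, the force, the opening and the grip force at its end, in the units of the state.
- bot.get_obs(): the state, without advancing time (a new reading comes with each control period).
- bot.get_image(name): name is "side" or "top"; returns the picture (480x640x3 uint8, red, green, blue); there is no depth.
- bot.camera_model(name): a dict with "mtx" (3x3 intrinsics, pixels), "origin" and "orientation" of the camera in the world. Camera axes: x right, y up, looking along -z (the intrinsics and any distortion apply to the point x, -y, -z); pixel columns grow to the right and rows downward; lengths in m; the calibration is good to about 2 mm. A picture is of the moment at which its call begins. camera_model takes no time and is no camera call.
- bot.close_job(): hands the job in; it is judged then, once.
Trained networks look in the newest picture that a camera, given by its name, has taken for a name from the list of things; names that differ only in an ending like _2 or _b are one class to them, and where a whole thing is asked for, a point or a joint stands for the part that bears it (a point fixed in the world has none). Each returns a list of dicts, best first, with "confidence" (0 to 1); they miss things now and then, are a little off and sometimes report something else, mostly with a low value. They report only what shows in the picture. A call takes as long as a camera call. They do not tell look-alikes from the thing itself.
- bot.spot_in(camera, name): "box" ([left, top, right, bottom] in pixels, round what is visible of it).
- bot.silhouettes(camera, name): "pixels" (480x640 bool, what is visible of it) and "box" ([left, top, right, bottom] in pixels, round what is visible of it).
The state is a dict: "clock": time; "joints": joint angles; "joint_velocities": joint speeds; "tau": joint torques, N m; "eef_pos": TCP position; "ee_rot": TCP orientation; "ft_force": force on the tool from outside, world axes, zero at the start; "wrist_torque": the same for the moment, N m; "grip_width": finger opening in m; "gripper_force": force on a finger pad.
Only numpy, scipy, OpenCV 4.12 (cv2) and the standard library are available. Lean on these libraries where they do the work, as an engineer would, in place of code of your own. Each camera call takes 0.05 s, during which the arm holds its last target. There are 200 camera calls.

### The job

Pack the finishing kit into the wooden slide-lid box on the bench, heavy things low: first both cardboard cartons side by side, lying flat on the floor of the box, then the white divider plate level on its ledges above them, then every wax tin on the bench standing upright on the divider. Finish by feeding the lid into its side grooves at the open end of the box (the low end wall) and sliding it fully home, flush with the end. Leave the glue bottle, the tape roll and the try square where they are.

Things in the scene. Friction and masses are not known exactly. Their poses are not given: they have to be found in the camera images.
- box: wooden slide-lid box, held fast on the bench between six steel bench dogs (19 mm round, 22 high, against its long sides and +y end). Origin: centre of its underside; z up. Outside 174 (x) x 238 (y), 107 mm high; walls 14 thick; inside 146 (x) x 210 (y), floor top at z = 8 mm. The end wall at -y is only 89 mm high (the open end); the other three walls rise to 107 mm
- mouth (a point): the lid's way in: point in the middle of the open end, on top of the low end wall at its outer face (box frame 0, -119, 89 mm); axes as the box's. Lid grooves, 8 mm deep, run in the inner faces of both long walls and of the +y end wall from z = 89 to 99 mm, an 8 mm lip above them: they can be entered only here, moving to +y
- ledges (a point): centre of the divider's place (box frame 0, 0, 53 mm); axes as the box's. Ledges 12 mm wide run along both long walls inside, tops at z = 53 mm; between them 122 mm (x) are free down to the floor
- lid: brown wooden lid plate 157 (x) x 232 (y) x 6 mm, about 0.17 kg, starts flat on the bench. Origin: centre of its underside. Dark wooden pull on top at the centre: 70 (x) x 16 (y), its top at z = 28 mm. Play in the grooves: 2.5 mm each side, 4 mm in height. Fully home: origin at 0, -3, 89 mm in the box's frame, -y edge flush with the outside of the low end wall. Half a turn round is as good
- divider: white-faced plywood divider plate 138 (x) x 202 (y) x 5 mm, 0.13 kg, starts flat on the bench. Origin: centre of its underside. Dark square knob 24 x 24 mm (sides along x and y) at its centre, its top at z = 29 mm. In place it lies flat on the ledges, long side along the box's, origin at point ledges, 4 mm of play all round; half a turn round is as good
- carton_a: cardboard carton of screws with a blue band, 60 (x) x 85 (y) x 40 mm high, about 0.38 kg. Origin: centre of its underside, z up
- carton_b: cardboard carton of screws with an orange band, 60 (x) x 85 (y) x 40 mm high, about 0.38 kg. Origin: centre of its underside, z up
- glue: bystander: white glue bottle with an orange cap standing on the bench, 66 mm round, 190 mm high; origin at the centre of its underside
- tape: bystander: roll of yellow tape lying flat, 104 mm round, 48 mm high; origin at the centre of its underside
- square: bystander: try square lying flat, dark wooden stock 110 mm long and steel blade 150 mm long; origin under the middle of the stock
- tin_a: round flat green wax tin with a steel lid, 60 mm round, 26 mm high, about 0.11 kg; it may be absent. Origin: centre of its underside, z up
- tin_b: round flat red wax tin with a steel lid, 60 mm round, 26 mm high, about 0.11 kg; it may be absent. Origin: centre of its underside, z up
- tin_c: round flat yellow wax tin with a steel lid, 60 mm round, 26 mm high, about 0.11 kg; it may be absent. Origin: centre of its underside, z up
- tin_d: round flat blue wax tin with a steel lid, 60 mm round, 26 mm high, about 0.11 kg; it may be absent. Origin: centre of its underside, z up
Mind the look-alikes: they are no part of the job. What is shaped like the carton_a but turquoise is not meant.

How it is judged:
By the outcome, as a careful person would: the job done as asked, in the order asked, and still so for the second after the job is handed in, with the robot touching nothing.
Of tin_a, tin_b, tin_c, tin_d only 2 to 4 are there at a start; the rules pass over those that are not, and their reading is None.
At some moment in a run one of carton_a, carton_b, tin_a, tin_b, tin_c, tin_d may be knocked a few centimetres aside while the robot is not near it.
Once in a run the grip may slacken for a moment while it holds something.
It also fails if it takes over 210 s, if anything falls off the work surface, if the arm or the gripper's body presses on something with over 40 N, if the wrist force passes 120 N, or if a joint passes its speed limit or range.

## Working session

There is one attempt and no reset: what is moved stays moved. The work goes in short steps, Python scripts to look and compute and a shell command to move; the robot and the scene stay as the last step left them, time stands still between calls to the robot, and variables do not carry over. Pictures are saved under pics/ and viewed, at most 17 in all, crops included, and the job is handed in when it is done.

```bash
ls; mkdir -p pics; python3 - <<'E'
from bench import bot
import cv2
for n in("top","side"):
    im=bot.get_image(n); cv2.imwrite(f"pics/{n}0.png",im[:,:,::-1])
    m=bot.camera_model(n); print(n,m)
o=bot.get_obs(); print(o)
E
```

```text
pics
top {'mtx': array([[528.91965968,   0.        , 323.64820838],
       [  0.        , 528.91965968, 241.75204542],
       [  0.        ,   0.        ,   1.        ]]), 'origin': array([ 0.26461053, -0.06847834,  1.5833986 ]), 'orientation': array([[-0.02722752,  0.98643259, -0.16189319],
       [-0.99962578, -0.02729535,  0.00180552],
       [-0.00263791,  0.16188177,  0.98680664]])}
side {'mtx': array([[445.40475684,   0.        , 320.30151453],
       [  0.        , 445.40475684, 239.37048125],
       [  0.        ,   0.        ,   1.        ]]), 'origin': array([ 0.02412718, -0.62344129,  0.69479785]), 'orientation': array([[ 0.78427292,  0.38233652, -0.48860493],
       [-0.62035902,  0.49394196, -0.60924218],
       [ 0.00840695,  0.78092261,  0.62457121]])}
{'clock': 0.1, 'joints': array([ 1.53212765e+00,  3.59279880e-01,  1.11386007e-02, -2.92103145e-04,
       -1.22409188e+00, -2.88112508e-01]), 'joint_velocities': array([-1.93720101e-03, -1.14129219e-03,  1.79405987e-03,  1.75872102e-03,
        7.42060413e-04,  9.33212044e-05]), 'tau': array([-3.05201684e-03, -5.84765804e+01,  2.94109350e+01,  6.95445970e+00,
       -3.16723308e-03,  2.67284094e-06]), 'eef_pos': array([0.21655043, 0.63883215, 0.21037806]), 'ee_rot': array([[ 9.47048572e-01, -3.21090165e-01, -3.30062924e-04],
       [-3.21090302e-01, -9.47047510e-01, -1.42512273e-03],
       [ 1.45007623e-04,  1.45564045e-03, -9.99998930e-01]]), 'ft_force': array([-0.82248531, -0.00752425, -0.95785416]), 'wrist_torque': array([ 0.04422023, -0.0336214 ,  0.00118242]), 'gripper_force': 0.0, 'grip_width': 0.0854303572856387}
```

View pics/top0.png

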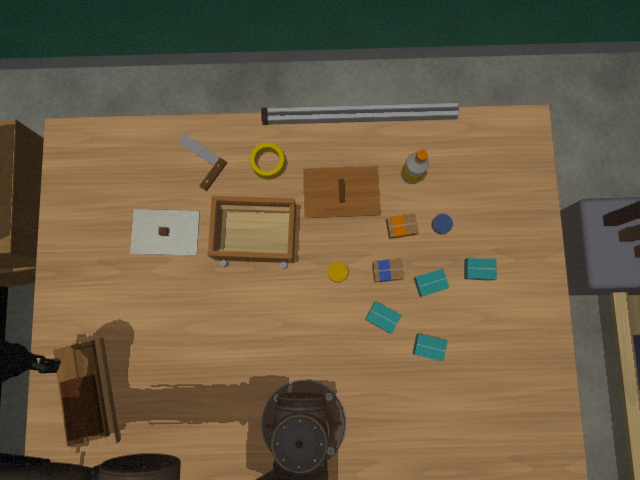

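View pics/side0.png

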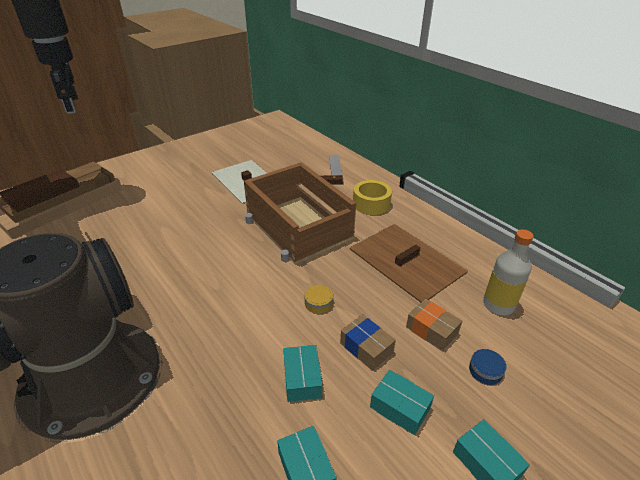

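```bash
cat > h.py <<'E'
from bench import bot
import numpy as np, cv2
from scipy.optimize import minimize
IM={}
def snap(*ns):
    for n in ns: IM[n]=bot.get_image(n)
def proj(cam,P):
    m=bot.camera_model(cam); p=(np.asarray(P,float)-m["origin"])@m["orientation"]
    p=p*[1,-1,-1]; q=p@m["mtx"].T; return q[:,:2]/q[:,2:]
def back(cam,uv,z):
    m=bot.camera_model(cam); d=np.linalg.inv(m["mtx"])@[uv[0],uv[1],1]
    d=m["orientation"]@(d*[1,-1,-1]); return m["origin"]+d*(z-m["origin"][2])/d[2]
def blk(sx,sy,z0,z1,cx=0,cy=0):
    return np.array([[cx+a*sx/2,cy+b*sy/2,z] for a in(-1,1) for b in(-1,1) for z in(z0,z1)])/1000
def cyl(d,h):
    t=np.arange(0,2*np.pi,.2); return np.array([[d/2*np.cos(a),d/2*np.sin(a),z] for a in t for z in(0,h)])/1000
SH={"box":[blk(174,238,0,89),blk(174,14,0,107,0,112),blk(14,238,0,107,80),blk(14,238,0,107,-80)],
 "lid":[blk(157,232,0,6),blk(70,16,6,28)],"divider":[blk(138,202,0,5),blk(24,24,5,29)],
 "carton":[blk(60,85,0,40)],"tin":[cyl(60,26)],"glue":[cyl(66,190)],"tape":[cyl(104,48)]}
def place(P,x,z=0): 
    c,s=np.cos(x[2]),np.sin(x[2]); return P@np.array([[c,-s,0],[s,c,0],[0,0,1]]).T+[x[0],x[1],z]
def raster(cam,kind,x,z=0,S=8,roi=None):
    u0,v0,u1,v1=roi; M=np.zeros(((v1-v0)*S,(u1-u0)*S),np.uint8)
    for P in SH[kind]:
        h=cv2.convexHull(proj(cam,place(P,x,z)).astype(np.float32))
        cv2.fillConvexPoly(M,np.round(((h-[u0-.5,v0-.5])*S-.5)*16).astype(np.int32),1,shift=4)
    return M
def fit(kind,masks,x0,z=0,yaw=True):
    D=[]
    for cam,m in masks.items():
        ys,xs=np.nonzero(m); roi=(xs.min()-12,ys.min()-12,xs.max()+13,ys.max()+13)
        pad=np.pad(m,((20,20),(20,20))).astype(np.uint8)
        c=pad[roi[1]+20:roi[3]+20,roi[0]+20:roi[2]+20]
        D.append((cam,roi,np.kron(c,np.ones((8,8),np.uint8))))
    def cost(v):
        x=(v[0],v[1],v[2]/5 if yaw else 0); return np.mean([1-(lambda r:(r&c).sum()/max(1,(r|c).sum()))(raster(cam,kind,x,z,8,roi)) for cam,roi,c in D])
    v0=np.array([x0[0],x0[1],x0[2]*5])
    sm=np.array([v0]+[v0+d for d in np.diag([.012,.012,.5*1])])
    r=minimize(cost,v0,method="Nelder-Mead",options=dict(initial_simplex=sm,xatol=1e-4,fatol=1e-4,maxiter=200))
    return np.round([r.x[0],r.x[1],np.degrees(r.x[2]/5)],4),round(r.fun,3)
def go(x,y,z,yaw):
    "tool down; yaw = world angle of tool x axis (deg). Prints shift (mm) in tool axes after the turn, and turn rows"
    o=bot.get_obs(); R=o["ee_rot"]; p=o["eef_pos"]
    a=np.degrees(np.arctan2(R[1,0],R[0,0])); dy=(yaw-a+90)%180-90
    d=np.array([x,y,z])-p; c,s=np.cos(np.radians(a+dy)),np.sin(np.radians(a+dy))
    t=np.array([c*d[0]+s*d[1], s*d[0]-c*d[1], -d[2]])
    print("now",np.round(p*1000,1),"yaw %.2f tilt %s"%(a,np.round(R[:2,2],4)),"| turn tz units %.2f"%(-dy/6),"shift units x,y,z",np.round(t*4,3))
E
python3 - <<'E'
from h import *
snap("top","side")
for n in("box","lid","divider","carton_a","tin_a","glue","tape","square"):
    for cam in("top","side"):
        for r in bot.silhouettes(cam,n):
            b=r["box"]; m=r["pixels"]; ys,xs=np.nonzero(m)
            col=np.median(IM[cam][m],0) if m.any() else 0
            print(n,cam,round(r["confidence"],2),np.round(b).astype(int),"w",np.round(back(cam,(xs.mean(),ys.mean()),0.02)[:2],3),col)
im=IM["top"]; 
a=cv2.resize(im[180:280,120:310],None,fx=4,fy=4,interpolation=2)
cv2.imwrite("pics/c1.png",a[:,:,::-1])
a=cv2.resize(im[165:365,320:510],None,fx=3,fy=3,interpolation=2); cv2.imwrite("pics/c2.png",a[:,:,::-1])
E
```

```text
box top 0.89 [208 196 300 268] w [0.565 0.144] [140. 108.  71.]
box top 0.25 [180 131 225 187] w [0.787 0.287] [122. 117. 117.]
box side 0.82 [240 162 358 266] w [0.582 0.16 ] [76. 56. 39.]
lid top 0.94 [304 165 381 218] w [ 0.675 -0.128] [121.  80.  39.]
lid side 0.71 [351 226 470 300] w [ 0.66  -0.154] [122.  87.  56.]
divider top 0.68 [129 207 201 258] w [0.565 0.407] [159. 159. 148.]
divider side 0.89 [211 163 269 202] w [0.542 0.411] [180. 184. 167.]
divider side 0.22 [241 161 357 264] w [0.581 0.16 ] [76. 56. 39.]
carton_a top 0.95 [462 256 499 280] w [ 0.428 -0.532] [ 44. 118. 114.]
carton_a top 0.9 [388 210 421 235] w [ 0.564 -0.307] [128.  96.  55.]
carton_a top 0.7 [413 268 450 296] w [ 0.391 -0.384] [ 43. 120. 116.]
carton_a top 0.69 [362 299 404 336] w [ 0.294 -0.238] [ 45. 123. 119.]
carton_a top 0.62 [411 334 448 360] w [ 0.203 -0.369] [ 44. 121. 117.]
carton_a top 0.6 [370 262 400 282] w [ 0.431 -0.258] [118.  94.  75.]
carton_a side 0.92 [370 372 434 435] w [ 0.39  -0.388] [ 45. 127. 122.]
carton_a side 0.84 [341 313 395 371] w [ 0.431 -0.262] [78. 69. 76.]
carton_a s
[... 322 characters left out ...]
0.427] [ 56.  69. 103.]
tin_a top 0.55 [328 262 348 284] w [ 0.431 -0.11 ] [161. 127.   0.]
tin_a side 0.85 [307 284 334 312] w [ 0.426 -0.119] [170. 136.  56.]
tin_a side 0.82 [469 347 509 385] w [ 0.562 -0.435] [ 41.  69. 103.]
tin_a side 0.61 [212 161 266 202] w [0.544 0.41 ] [180. 184. 167.]
glue top 0.73 [400 150 430 184] w [ 0.748 -0.358] [111.  91.  68.]
glue side 0.65 [484 229 535 319] w [ 0.802 -0.323] [110. 101.  86.]
tape top 0.66 [250 143 286 180] w [0.78  0.096] [157. 131.   0.]
tape side 0.66 [353 180 394 214] w [0.783 0.097] [114.  99.  41.]
square top 0.81 [179 131 224 188] w [0.788 0.287] [122.  117.  116.5]
square side 0.77 [328 150 344 181] w [0.794 0.27 ] [130. 130. 129.]
```

View pics/c1.png

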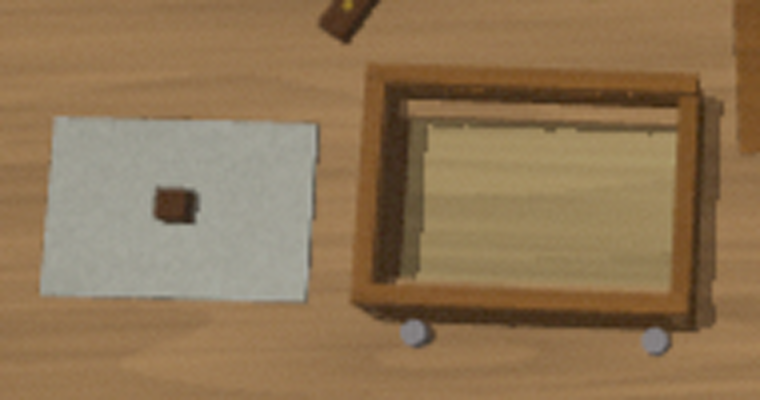

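View pics/c2.png

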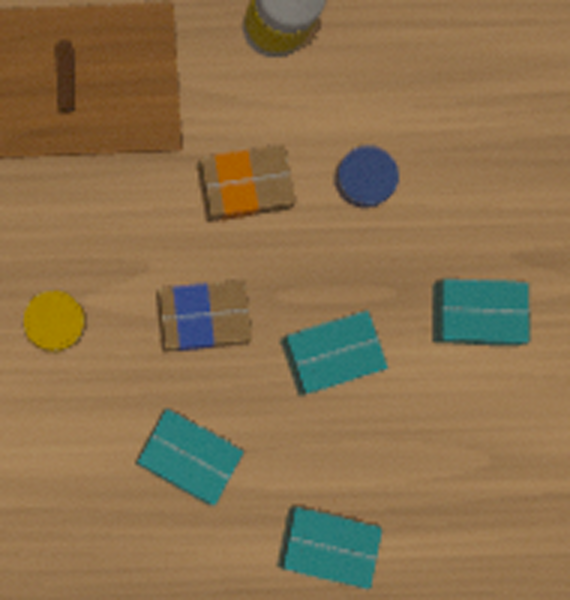

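Crop 1: divider (165,232) and box (253,230) with its low open end at the image's right (no dogs there), i.e. world −y. Crop 2: carton candidates are orange-banded (402,226) and blue-banded (388,271), which are the ones meant; turquoise look-alikes at (432,283), (481,269), (383,317), (431,347) are left alone. Tins: yellow (338,272), blue (442,224).

```bash
cat >> h.py <<'E'
def meas(kind,name,near,z=0,cams=("top","side"),yaw=True,tol=.04):
    ms={}
    for cam in cams:
        best=None
        for r in bot.silhouettes(cam,name):
            m=r["pixels"]; 
            if not m.any(): continue
            ys,xs=np.nonzero(m); w=back(cam,(xs.mean(),ys.mean()),z+.02)[:2]; d=np.hypot(*(w-near[:2]))
            if d<tol and (best is None or d<best[0]): best=(d,m)
        if best: ms[cam]=best[1]
    for k in [[c] for c in ms]+([list(ms)] if len(ms)>1 else []):
        print(name,k,*fit(kind,{c:ms[c] for c in k},(near[0],near[1],np.radians(near[2])),z,yaw))
E
python3 - <<'E'
from h import *
snap("top","side")
meas("box","box",(.57,.15,0),tol=.06)
meas("lid","lid",(.67,-.13,0),tol=.05)
meas("divider","divider",(.56,.407,0))
meas("carton","carton_b",(.564,-.307,0))
meas("carton","carton_a",(.431,-.26,0))
meas("tin","tin_c",(.43,-.115,0),yaw=False)
meas("tin","tin_d",(.565,-.43,0),yaw=False)
E
```

```text
box ['top'] [ 0.5575  0.1349 -3.4956] 0.033
box ['side'] [ 0.5567  0.131  -3.4835] 0.025
box ['top', 'side'] [ 0.5573  0.1328 -3.4765] 0.034
lid ['top'] [ 0.6799 -0.1288  0.6731] 0.019
lid ['side'] [ 0.6802 -0.1324  0.6339] 0.021
lid ['top', 'side'] [ 0.68   -0.1306  0.6191] 0.027
divider ['top'] [ 0.5683  0.4132 -3.2538] 0.027
divider ['side'] [ 0.5693  0.4121 -3.9649] 0.437
divider ['top', 'side'] [ 0.5686  0.4135 -3.2386] 0.233
carton_b ['top'] [ 0.5633 -0.3067  7.8396] 0.056
carton_b ['side'] [ 0.5635 -0.3101  8.1125] 0.037
carton_b ['top', 'side'] [ 0.5637 -0.3085  7.9442] 0.061
carton_a ['top'] [ 0.4307 -0.2585  2.5818] 0.054
carton_a ['side'] [ 0.4306 -0.2605  2.9619] 0.035
carton_a ['top', 'side'] [ 0.4306 -0.2597  2.757 ] 0.05
tin_c ['top'] [ 0.4311 -0.1098 -1.8832] 0.052
tin_c ['side'] [ 0.43   -0.1125  1.0006] 0.087
tin_c ['top', 'side'] [ 0.4308 -0.1104  0.1999] 0.082
tin_d ['top'] [ 0.5696 -0.4298  1.4596] 0.052
tin_d ['side'] [ 0.5685 -0.4327  3.3596] 0.04
tin_d ['top', 'side'] [ 0.5693 -0.4315  2.617 ] 0.071
```

```bash
python3 -m creep '0 0 0 0 0 1 1;0 0 0 0 0 1 1;0 0 0 0 0 1 1;0 0 0 0 0 1 1;0 0 0 0 0 1 1'; python3 -m creep '0 0 0 0 0 1 1;0 0 0 0 0 1 1;0 0 0 0 0 1 1;0 0 0 0 0 1 1;0 0 0 0 0 1 1';python3 -m creep '0 0 0 0 0 1 1;0 0 0 0 0 0.45 1'
python3 - <<'E'
from h import *
go(.6,.2,.25,-87.2)
snap("top")
for n in ("tin_a",):
    for r in bot.silhouettes("top",n): print(r["confidence"],r["box"])
ms={"side":None}
snap("side")
r=bot.silhouettes("side","box")[0]["pixels"]
for y in(-3.5,176.5): print(fit("box",{"side":r},(.5573,.133,np.radians(y))))
E
```

```text
clock: 2.42
eef_pos: [0.2167, 0.6393, 0.2112]
ee_rot: [[0.657, -0.754, 0.0], [-0.754, -0.657, -0.0], [0.0, 0.0, -1.0]]
ft_force: [-0.2, 0.4, 0.0]
grip_width: 0.0857
gripper_force: 0.0
clock: 3.05
eef_pos: [0.2167, 0.6392, 0.2112]
ee_rot: [[0.192, -0.981, -0.0], [-0.981, -0.192, -0.0], [0.0, 0.0, -1.0]]
ft_force: [-0.9, -0.8, 0.6]
grip_width: 0.0856
gripper_force: 0.0
clock: 3.3
eef_pos: [0.2167, 0.6393, 0.2112]
ee_rot: [[0.043, -0.999, -0.0], [-0.999, -0.043, -0.0], [0.0, 0.0, -1.0]]
ft_force: [-0.7, -0.1, -0.1]
grip_width: 0.0855
gripper_force: 0.0
now [216.7 639.3 211.2] yaw -87.56 tilt [-0. -0.] | turn tz units -0.06 shift units x,y,z [ 1.83  -1.446 -0.155]
0.75 [328.0, 261.5, 348.0, 280.9]
0.72 [430.0, 208.4, 455.2, 236.1]
(array([ 0.5574,  0.1317, -3.2659]), np.float64(0.03))
(array([5.58100e-01, 1.33000e-01, 1.76869e+02]), np.float64(0.061))
```

```bash
python3 -m creep '0.18 -0.145 -0.016 0 0 0 1;0.18 -0.145 -0.016 0 0 0 1;0.18 -0.145 -0.016 0 0 0 1;0.18 -0.145 -0.016 0 0 0 1;0.18 -0.145 -0.016 0 0 0 1'; python3 -m creep '0.18 -0.145 -0.016 0 0 0 1;0.18 -0.145 -0.016 0 0 0 1;0.18 -0.145 -0.016 0 0 0 1;0.18 -0.145 -0.016 0 0 0 1;0.18 -0.145 -0.016 0 0 0 1'|grep pos
python3 -m creep '0.2 0.084 0.03 0 0 0 1;0.2 0.084 0.03 0 0 0 1;0.2 0.084 0.03 0 0 0 1;0.2 0.084 0.03 0 0 0 1;0.2 0.084 0.03 0 0 0 1'|grep pos; python3 -m creep '0.2 0.084 0.04 0 0 0 1;0.2 0.084 0.04 0 0 0 1;0.2 0.084 0.04 0 0 0 1;0.2 0.084 0.04 0 0 0 1;0 0 0 0 0 0 1'
python3 - <<'E'
from h import *
snap("top","side")
meas("carton","carton_a",(.431,-.26,2.7))
go(.4306,-.2597,.11,2.76-90)
E
```

```text
clock: 4.12
eef_pos: [0.4089, 0.4212, 0.2317]
ee_rot: [[0.046, -0.999, 0.0], [-0.999, -0.046, 0.001], [-0.0, -0.0, -1.0]]
ft_force: [0.7, 0.2, -1.1]
grip_width: 0.0854
gripper_force: 0.0
eef_pos: [0.6002, 0.2045, 0.2516]
eef_pos: [0.5046, -0.05, 0.2138]
clock: 6.0
eef_pos: [0.4284, -0.2546, 0.1729]
ee_rot: [[0.041, -0.999, -0.002], [-0.999, -0.041, 0.0], [-0.0, 0.002, -1.0]]
ft_force: [-1.1, 0.3, -0.1]
grip_width: 0.0855
gripper_force: 0.0
carton_a ['top'] [ 0.4283 -0.2269  2.4097] 0.448
carton_a ['side'] [ 0.4307 -0.2613  1.9451] 0.038
carton_a ['top', 'side'] [ 0.4307 -0.2596  2.2932] 0.27
now [ 431.  -251.6  174. ] yaw -87.36 tilt [ 0.0007 -0.0001] | turn tz units -0.02 shift units x,y,z [0.032 0.003 0.256]
```

```bash
python3 -m creep '0.032 0.003 0.13 0 0 0 1;0 0 0.15 0 0 0 1;0 0 0.15 0 0 0 1;0 0 0.15 0 0 0 1;0 0 0.08 0 0 0 1'; python3 -m creep '0 0 0 0 0 0 1;0 0 0 0 0 0 -1;0 0 0 0 0 0 -1;0 0 0 0 0 0 -1;0 0 0 0 0 0 -1'; python3 -m creep '0 0 0 0 0 0 -1;0 0 -0.1 0 0 0 -1;0 0 -0.2 0 0 0 -1;0 0 -0.2 0 0 0 -1;0 0 -0.2 0 0 0 -1'
python3 - <<'E'
from h import *
import math
b=np.array([.5573,.133]); t=np.radians(-3.48)
def B(x,y): return b+[math.cos(t)*x-math.sin(t)*y, math.sin(t)*x+math.cos(t)*y]
print(B(0,48),B(0,-48)); p=B(0,48); go(p[0],p[1],.23,-3.48)
E
```

```text
clock: 6.82
eef_pos: [0.4301, -0.2587, 0.0072]
ee_rot: [[0.047, -0.999, -0.001], [-0.999, -0.047, 0.0], [-0.0, 0.001, -1.0]]
ft_force: [-0.4, -1.1, -0.2]
grip_width: 0.0851
gripper_force: 0.0
clock: 7.45
eef_pos: [0.4315, -0.26, 0.0105]
ee_rot: [[0.046, -0.999, 0.003], [-0.999, -0.046, -0.001], [0.001, -0.003, -1.0]]
ft_force: [-0.2, 3.0, 5.6]
grip_width: 0.0575
gripper_force: 62.7
clock: 8.07
eef_pos: [0.4296, -0.2598, 0.1862]
ee_rot: [[0.045, -0.999, 0.001], [-0.999, -0.045, 0.0], [-0.0, -0.001, -1.0]]
ft_force: [1.6, 0.9, -3.4]
grip_width: 0.0572
gripper_force: 66.2
[ 3.47090581 48.04449028] [ -2.35630581 -47.77849028]
now [ 429.6 -259.8  186.2] yaw -87.43 tilt [0.0013 0.0002] | turn tz units -13.99 shift units x,y,z [ 4.14000e-01 -1.93599e+02 -1.75000e-01]
```

```bash
python3 -m creep '0 0 0 0 0 -1 -1;0 0 0 0 0 -1 -1;0 0 0 0 0 -1 -1;0 0 0 0 0 -1 -1;0 0 0 0 0 -1 -1' | grep -E 'width'; python3 -m creep '0 0 0 0 0 -1 -1;0 0 0 0 0 -1 -1;0 0 0 0 0 -1 -1;0 0 0 0 0 -1 -1;0 0 0 0 0 -1 -1' | grep -E 'width';python3 -m creep '0 0 0 0 0 -1 -1;0 0 0 0 0 -1 -1;0 0 0 0 0 -1 -1;0 0 0 0 0 -1 -1' | grep -E 'rot|width'
python3 -m creep '0.041 -0.179 -0.006 0 0 0 -1;0.041 -0.179 -0.006 0 0 0 -1;0.041 -0.179 -0.006 0 0 0 -1;0.041 -0.179 -0.006 0 0 0 -1;0.041 -0.179 -0.006 0 0 0 -1' | grep -E 'pos|width';python3 -m creep '0.041 -0.179 -0.006 0 0 0 -1;0.041 -0.179 -0.006 0 0 0 -1;0.041 -0.179 -0.006 0 0 0 -1;0.041 -0.179 -0.006 0 0 0 -1;0.041 -0.179 -0.006 0 0 0 -1' | grep -E 'pos|width'
python3 - <<'E'
from h import *
go(.5602,.1809,.02,-3.48)
snap("top","side")
for c in IM: cv2.imwrite(f"pics/p_{c}.png",IM[c][:,:,::-1])
E
```

```text
grip_width: 0.0576
grip_width: 0.0576
ee_rot: [[0.998, -0.056, 0.001], [-0.056, -0.998, 0.0], [0.001, -0.0, -1.0]]
grip_width: 0.0574
eef_pos: [0.4945, -0.0381, 0.1921]
grip_width: 0.0574
eef_pos: [0.5589, 0.182, 0.1996]
grip_width: 0.0578
now [558.9 182.  199.6] yaw -3.42 tilt [0.0005 0.0009] | turn tz units 0.01 shift units x,y,z [0.005 0.004 0.718]
```

View pics/p_side.png

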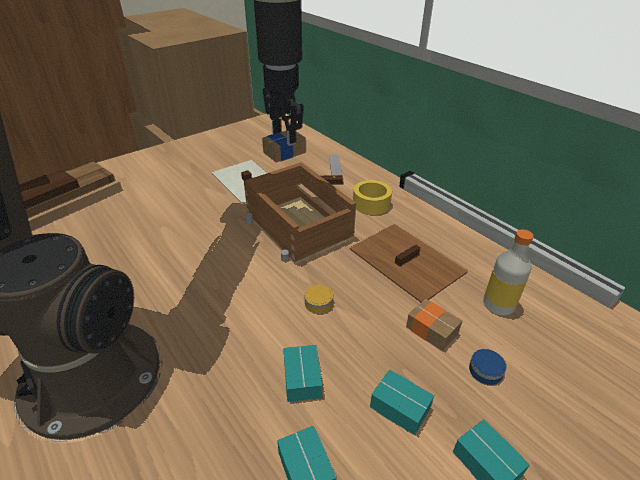

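```bash
python3 -m creep '0.005 0.004 0.14 0 0 0 -1;0 0 0.16 0 0 0 -1;0 0 0.16 0 0 0 -1;0 0 0.16 0 0 0 -1;0 0 0.06 0 0 0 -1'; python3 -m creep '0 0 0.04 0 0 0 -1;0 0 0 0 0 0 -1;0 0 0 0 0 0 0.65;0 0 0 0 0 0 0.65;0 0 0 0 0 0 0.65'; python3 -m creep '0 0 -0.1 0 0 0 0.65;0 0 -0.16 0 0 0 0.65;0 0 -0.2 0 0 0 0.65;0 0 -0.2 0 0 0 0.65;0 0 -0.1 0 0 0 0.65' | grep -E 'pos|force|width'
python3 - <<'E'
from h import *
snap("top","side")
meas("carton","carton_b",(.5636,-.3085,8))
go(.5636,-.3085,.19,8-90)
E
```

```text
clock: 11.8
eef_pos: [0.5584, 0.1769, 0.0275]
ee_rot: [[0.998, -0.06, -0.004], [-0.06, -0.998, -0.004], [-0.004, 0.004, -1.0]]
ft_force: [-2.1, -15.4, 5.2]
grip_width: 0.057
gripper_force: 70.4
clock: 12.42
eef_pos: [0.5542, 0.1704, 0.0177]
ee_rot: [[0.998, -0.064, -0.012], [-0.064, -0.998, -0.011], [-0.012, 0.012, -1.0]]
ft_force: [-4.9, -30.6, 1.0]
grip_width: 0.0706
gripper_force: 0.0
eef_pos: [0.5616, 0.1798, 0.2142]
ft_force: [0.1, 0.6, -0.9]
grip_width: 0.0706
gripper_force: 0.0
carton_b ['top'] [ 0.5645 -0.3071  8.2942] 0.054
carton_b ['side'] [ 0.5635 -0.3098  8.1189] 0.033
carton_b ['top', 'side'] [ 0.5642 -0.3085  8.2988] 0.055
now [560.4 179.5 210.4] yaw -3.43 tilt [0.0022 0.0018] | turn tz units 13.09 shift units x,y,z [1.935 0.259 0.082]
```

```bash
python3 -m creep '0 0 0 0 0 1 1;0 0 0 0 0 1 1;0 0 0 0 0 1 1;0 0 0 0 0 1 1;0 0 0 0 0 1 1' | grep -E 'width'; python3 -m creep '0 0 0 0 0 1 1;0 0 0 0 0 1 1;0 0 0 0 0 1 1;0 0 0 0 0 1 1;0 0 0 0 0 1 1' | grep -E 'width';python3 -m creep '0 0 0 0 0 1 1;0 0 0 0 0 1 1;0 0 0 0 0 1.0 1;0 0 0 0 0 0.05 1' | grep -E 'rot|width'
python3 -m creep '0.194 0.026 0 0 0 0 1;0.194 0.026 0 0 0 0 1;0.194 0.026 0 0 0 0 1;0.194 0.026 0 0 0 0 1;0.194 0.026 0 0 0 0 1' | grep -E 'pos|width';python3 -m creep '0.194 0.026 0.01 0 0 0 1;0.194 0.026 0.01 0 0 0 1;0.194 0.026 0.01 0 0 0 1;0.194 0.026 0.01 0 0 0 1;0.194 0.026 0.01 0 0 0 1' | grep -E 'pos|width'
python3 -m creep '0 0 0 0 0 0 1;0 0 0 0 0 0 1' | grep -E 'pos'
python3 - <<'E'
from h import *
snap("top","side")
meas("carton","carton_b",(.5636,-.3085,8),cams=("side",))
meas("carton","carton_a",(.559,.175,86.5),z=.008)
go(.564,-.3087,.0085,8.2-90)
cv2.imwrite("pics/c3.png",cv2.resize(IM["top"][180:280,200:310],None,fx=5,fy=5,interpolation=2)[:,:,::-1])
E
```

```text
grip_width: 0.0859
grip_width: 0.0852
ee_rot: [[0.144, -0.99, -0.001], [-0.99, -0.144, -0.001], [0.001, 0.001, -1.0]]
grip_width: 0.0857
eef_pos: [0.5626, -0.0668, 0.2085]
grip_width: 0.0852
eef_pos: [0.5654, -0.3114, 0.1958]
grip_width: 0.0856
eef_pos: [0.5653, -0.31, 0.1956]
carton_b ['side'] [ 0.5634 -0.3093  8.1452] 0.044
carton_a ['top'] [ 0.5549  0.1763 89.7513] 0.069
carton_a ['side'] [ 0.568   0.1745 57.7532] 0.343
carton_a ['top', 'side'] [ 0.5553  0.1758 88.9547] 0.255
now [ 566.1 -308.9  196.6] yaw -81.62 tilt [ 0.0005 -0.0001] | turn tz units 0.03 shift units x,y,z [-0.002  0.008  0.752]
```

View pics/c3.png

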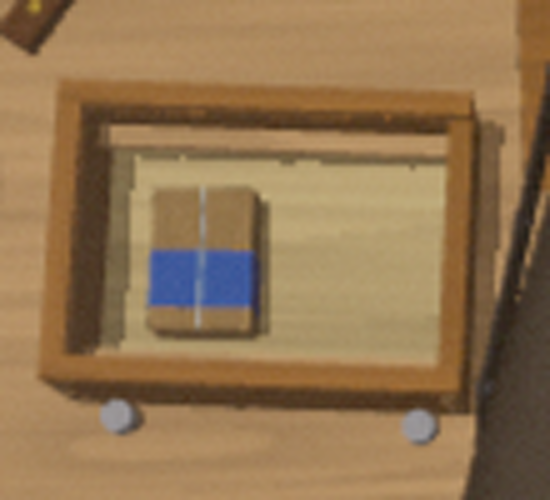

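Carton_a lies flat on the box floor (crop (205,262)), square to the walls, clear of the ledges. Now carton_b.

```bash
python3 -m creep '0 0.006 0.14 0 0 0 1;0 0 0.18 0 0 0 1;0 0 0.18 0 0 0 1;0 0 0.18 0 0 0 1;0 0 0.072 0 0 0 1' | grep -E 'pos|ft'; python3 -m creep '0 0 0 0 0 0 1;0 0 0 0 0 0 -1;0 0 0 0 0 0 -1;0 0 0 0 0 0 -1;0 0 0 0 0 0 -1'; python3 -m creep '0 0 0 0 0 0 -1;0 0 -0.1 0 0 0 -1;0 0 -0.2 0 0 0 -1;0 0 -0.23 0 0 0 -1;0 0 -0.23 0 0 0 -1'
python3 -m creep '0 0 0 0 0 -1 -1;0 0 0 0 0 -1 -1;0 0 0 0 0 -1 -1;0 0 0 0 0 -1 -1;0 0 0 0 0 -1 -1' | grep -E 'width'; python3 -m creep '0 0 0 0 0 -1 -1;0 0 0 0 0 -1 -1;0 0 0 0 0 -1 -1;0 0 0 0 0 -1 -1;0 0 0 0 0 -1 -1' | grep -E 'width';python3 -m creep '0 0 0 0 0 -1 -1;0 0 0 0 0 -1 -1;0 0 0 0 0 -1 -1;0 0 0 0 0 0 -1' | grep -E 'rot|width'
python3 - <<'E'
from h import *
go(.5547,.0901,.2,-3.48)
E
```

```text
eef_pos: [0.563, -0.309, 0.0059]
ft_force: [0.3, 0.2, 0.2]
clock: 18.0
eef_pos: [0.5658, -0.3105, 0.0109]
ee_rot: [[0.144, -0.99, 0.004], [-0.99, -0.144, -0.001], [0.002, -0.004, -1.0]]
ft_force: [0.0, 0.5, 6.5]
grip_width: 0.0578
gripper_force: 62.9
clock: 18.62
eef_pos: [0.5638, -0.3098, 0.2009]
ee_rot: [[0.144, -0.99, 0.001], [-0.99, -0.144, 0.0], [-0.0, -0.001, -1.0]]
ft_force: [1.4, -0.2, -3.5]
grip_width: 0.0569
gripper_force: 65.9
grip_width: 0.0574
grip_width: 0.0574
ee_rot: [[0.998, -0.066, 0.001], [-0.066, -0.998, 0.0], [0.001, -0.0, -1.0]]
grip_width: 0.0573
now [ 564.1 -309.9  198.9] yaw -3.78 tilt [0.0008 0.0002] | turn tz units -0.05 shift units x,y,z [-0.135 -1.595 -0.004]
```

```bash
python3 -m creep '-0.015 -0.177 0 0 0 -0.05 -1;-0.015 -0.177 0 0 0 0 -1;-0.015 -0.177 0 0 0 0 -1;-0.015 -0.177 0 0 0 0 -1;-0.015 -0.177 0 0 0 0 -1' | grep -E 'pos|width';python3 -m creep '-0.015 -0.177 0 0 0 0 -1;-0.015 -0.177 0 0 0 0 -1;-0.015 -0.177 0 0 0 0 -1;-0.015 -0.177 0 0 0 0 -1;0 0 0 0 0 0 -1' | grep -E 'pos|width'
python3 - <<'E'
from h import *
go(.5547,.0901,.019,-3.48)
snap("side"); cv2.imwrite("pics/c4.png",cv2.resize(IM["side"][60:280,180:400],None,fx=2.5,fy=2.5)[:,:,::-1])
E
```

```text
eef_pos: [0.5588, -0.0867, 0.1988]
grip_width: 0.0576
eef_pos: [0.5545, 0.0922, 0.1987]
grip_width: 0.0573
now [554.5  92.2 198.7] yaw -3.40 tilt [0.0008 0.001 ] | turn tz units 0.01 shift units x,y,z [0.001 0.008 0.719]
```

```bash
python3 -m creep '0 0.008 0.15 0 0 0 -1;0 0 0.16 0 0 0 -1;0 0 0.16 0 0 0 -1;0 0 0.16 0 0 0 -1;0 0 0.06 0 0 0 -1'; python3 -m creep '0 0 0.03 0 0 0 -1;0 0 0 0 0 0 -1' | grep -E 'pos|ft'
```

```text
clock: 22.3
eef_pos: [0.5532, 0.0859, 0.0239]
ee_rot: [[0.998, -0.062, -0.003], [-0.062, -0.998, -0.002], [-0.003, 0.002, -1.0]]
ft_force: [0.2, 0.6, -3.4]
grip_width: 0.0572
gripper_force: 66.2
eef_pos: [0.5556, 0.0876, 0.0196]
ft_force: [-0.3, 0.4, -3.3]
```

```bash
python3 -m creep '0 -0.005 0.006 0 0 0 -1;0 0 0 0 0 0 0.53;0 0 0 0 0 0 0.53;0 0 0 0 0 0 0.53' ; python3 -m creep '0 0 -0.06 0 0 0 0.53;0 0 -0.15 0 0 0 0.53;0 0 -0.2 0 0 0 0.53;0 0 -0.2 0 0 0 0.53;0 0 -0.2 0 0 0 1' | grep -E 'pos|ft'
python3 - <<'E'
from h import *
go(.5685,.413,.15,-3.3)
E
```

```text
clock: 23.05
eef_pos: [0.5551, 0.089, 0.0171]
ee_rot: [[0.998, -0.059, 0.001], [-0.059, -0.998, 0.0], [0.001, -0.001, -1.0]]
ft_force: [-0.1, 0.5, 0.1]
grip_width: 0.0654
gripper_force: 0.6
eef_pos: [0.5543, 0.0886, 0.2221]
ft_force: [0.9, 0.1, 0.1]
now [554.3  88.6 222.1] yaw -3.42 tilt [0.001  0.0004] | turn tz units -0.02 shift units x,y,z [-0.018 -1.299  0.289]
```

```bash
python3 -m creep '-0.002 -0.162 0 0 0 0 1;-0.002 -0.162 0 0 0 0 1;-0.002 -0.162 0 0 0 0 1;-0.002 -0.162 0.02 0 0 0 1;-0.002 -0.162 0.06 0 0 0 1' | grep -E 'pos';python3 -m creep '-0.002 -0.162 0.06 0 0 0 1;-0.002 -0.162 0.06 0 0 0 1;-0.002 -0.162 0.06 0 0 0 1;0 0 0 0 0 0 1' | grep -E 'pos'
python3 - <<'E'
from h import *
snap("top","side")
def knob(cam,roi):
    im=IM[cam].astype(int); u0,v0,u1,v1=roi; s=im[v0:v1,u0:u1].sum(2)
    return s
meas("divider","divider",(.5685,.413,-3.3))
go(.5685,.413,.01,-3.3)
cv2.imwrite("pics/c5.png",np.vstack([cv2.resize(IM["top"][190:270,120:310],None,fx=4,fy=4,interpolation=2),cv2.resize(IM["side"][110:230,190:320],(760,280*1),interpolation=2)])[:,:,::-1])
E
```

```text
eef_pos: [0.5646, 0.2926, 0.2012]
eef_pos: [0.569, 0.4144, 0.1528]
divider ['side'] [ 0.5699  0.4123 -2.2663] 0.424
now [570.2 411.9 155.3] yaw -3.44 tilt [0.0007 0.0006] | turn tz units -0.02 shift units x,y,z [-0.007 -0.004  0.581]
```

View pics/c5.png

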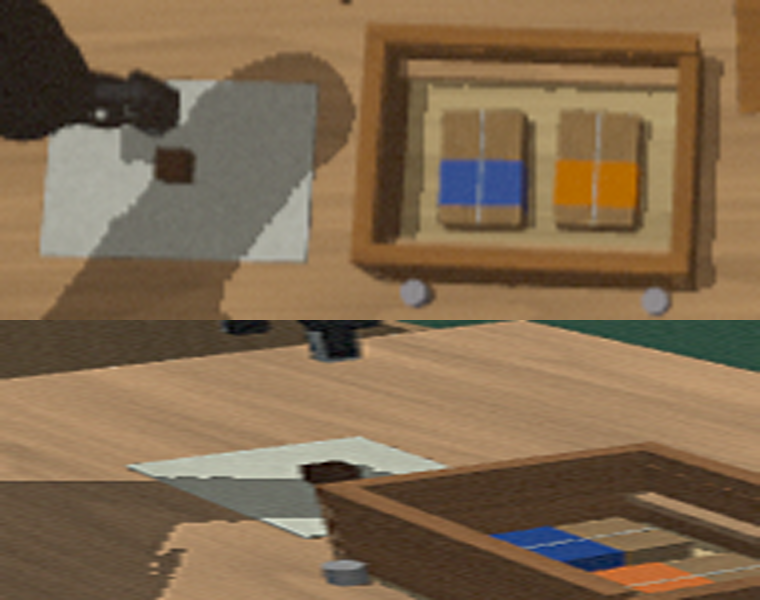

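Both cartons lie flat side by side (crop (480,165),(595,165)); divider undisturbed, knob at (163.7,231). Now grip the knob.

```bash
python3 -m creep '-0.007 -0.002 0.15 0 0 0 1;0 0 0.15 0 0 0 1;0 0 0.15 0 0 0 1;0 0 0.12 0 0 0 1;0 0 0.01 0 0 0 1' | grep -E 'pos'; python3 -m creep '0 0 0 0 0 0 -1;0 0 0 0 0 0 -1;0 0 0 0 0 0 -1;0 0 0 0 0 0 -1;0 0 0 0 0 0 -1'; python3 -m creep '0 0 0 0 0 0 -1;0 0 -0.1 0 0 0 -1;0 0 -0.2 0 0 0 -1;0 0 -0.23 0 0 0 -1;0 0 -0.2 0 0 0 -1'
python3 - <<'E'
from h import *
go(.5573,.133,.2,-3.48)
E
```

```text
eef_pos: [0.5676, 0.411, 0.0079]
clock: 26.25
eef_pos: [0.5682, 0.4131, 0.0094]
ee_rot: [[0.998, -0.06, 0.0], [-0.06, -0.998, 0.0], [0.0, -0.0, -1.0]]
ft_force: [-0.6, -0.5, 1.0]
grip_width: -0.0001
gripper_force: 0.0
clock: 26.88
eef_pos: [0.5683, 0.413, 0.194]
ee_rot: [[0.998, -0.06, 0.001], [-0.06, -0.998, 0.001], [0.001, -0.001, -1.0]]
ft_force: [0.9, 0.4, -0.3]
grip_width: 0.0001
gripper_force: 0.0
now [568.3 413.  194. ] yaw -3.41 tilt [0.0008 0.0006] | turn tz units 0.01 shift units x,y,z [ 0.024  1.121 -0.024]
```

```bash
python3 - <<'E'
from h import *
snap("top","side")
cv2.imwrite("pics/c6.png",np.vstack([cv2.resize(IM["top"][190:270,60:250],None,fx=4,fy=4,interpolation=2),cv2.resize(IM["side"][100:200,170:360],None,fx=4,fy=2.8,interpolation=2)])[:,:,::-1])
for z in (0.005,.029): print(back("top",(163.7,231.3),z))
print(proj("top",[[.5685,.412,.005],[.5685,.412,.029]]),proj("side",[[.5685,.412,.005],[.5685,.412,.029]]))
E
```

```text
[0.5691413  0.41323899 0.005     ]
[0.56451082 0.40591434 0.029     ]
[[164.10355464 231.49655189]
 [161.6942583  230.04427478]] [[246.08976477 178.680374  ]
 [245.31077564 171.62782776]]
```

View pics/c6.png

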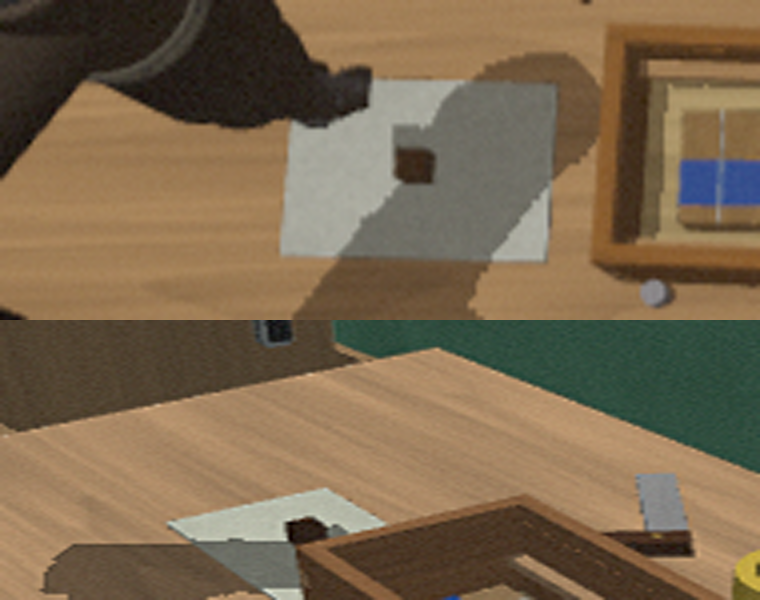

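```bash
python3 -m creep '-0.003 0.006 0.15 0 0 0 1;0 0 0.16 0 0 0 1;0 0 0.16 0 0 0 1;0 0 0.16 0 0 0 1;0 0 0.115 0 0 0 1' ; python3 -m creep '0 0 0 0 0 0 1;0 0 0 0 0 0 0.5'; python3 -m creep '0 0 0 0 0 0 -0.2' 
python3 - <<'E'
from h import *
snap("side")
cv2.imwrite("pics/c7.png",cv2.resize(IM["side"][120:220,190:320],None,fx=5,fy=5,interpolation=2)[:,:,::-1])
E
```

```text
clock: 27.6
eef_pos: [0.5667, 0.4108, 0.0031]
ee_rot: [[0.998, -0.06, -0.001], [-0.06, -0.998, -0.001], [-0.001, 0.002, -1.0]]
ft_force: [-0.6, 0.9, 0.5]
grip_width: 0.0853
gripper_force: 0.0
clock: 27.85
eef_pos: [0.568, 0.4121, 0.0066]
ee_rot: [[0.998, -0.059, 0.001], [-0.059, -0.998, 0.001], [0.001, -0.001, -1.0]]
ft_force: [-1.5, 0.1, 0.5]
grip_width: 0.0697
gripper_force: 0.0
clock: 27.98
eef_pos: [0.5682, 0.4124, 0.0073]
ee_rot: [[0.998, -0.059, 0.002], [-0.059, -0.998, 0.002], [0.002, -0.002, -1.0]]
ft_force: [-0.4, -0.3, 0.6]
grip_width: 0.0515
gripper_force: 0.0
```

View pics/c7.png

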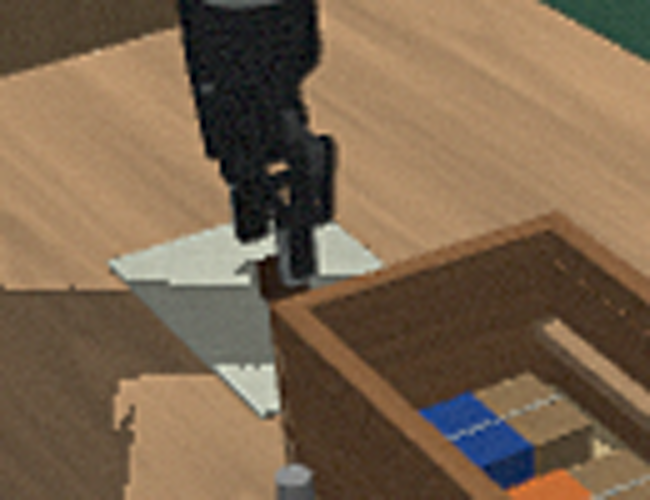

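```bash
python3 - <<'E'
from h import *
f=lambda P:np.round((proj("side",P)-[190,120])*5)
R=np.array([[.998,-.06],[-.06,-.998]])
P=lambda x,y,z:[*(np.array([.5682,.4124])+R@[x,y]),z]
print("near tips",f([P(0,.026,.007),P(0,.026,.02),P(-.011,.026,.015),P(.011,.026,.015)]))
print("far tips",f([P(0,-.026,.007),P(0,-.026,.02),P(-.011,-.026,.015),P(.011,-.026,.015)]))
for z in(.005,.029): print("knob",f([P(a,b,z) for a in(-.012,.012) for b in (-.012,.012)]))
E
```

```text
near tips [[300. 309.]
 [298. 290.]
 [282. 303.]
 [315. 292.]]
far tips [[259. 272.]
 [257. 253.]
 [241. 266.]
 [274. 255.]]
knob [[252. 291.]
 [271. 308.]
 [288. 279.]
 [307. 296.]]
knob [[248. 255.]
 [267. 272.]
 [284. 244.]
 [304. 261.]]
```

```bash
python3 -m creep '0 0 0.02 0 0 0 -0.2;0 0 0.02 0 0 0 -0.2;0 0 0 0 0 0 -0.2' ; python3 -m creep '0 0 0 0 0 0 -0.3;0 0 0 0 0 0 -0.4;0 0 0 0 0 0 -0.6;0 0 0 0 0 0 -1;0 0 0 0 0 0 -1'
```

```text
clock: 28.4
eef_pos: [0.567, 0.4112, -0.0052]
ee_rot: [[0.998, -0.06, -0.001], [-0.06, -0.998, -0.001], [-0.001, 0.001, -1.0]]
ft_force: [-0.6, -0.4, -0.5]
grip_width: 0.0343
gripper_force: 0.0
clock: 29.02
eef_pos: [0.5675, 0.4117, -0.0043]
ee_rot: [[0.998, -0.06, 0.0], [-0.06, -0.998, 0.0], [0.0, -0.0, -1.0]]
ft_force: [-0.8, 0.4, 3.1]
grip_width: 0.0225
gripper_force: 60.9
```

```bash
python3 -m creep '0 0 -0.05 0 0 0 -1;0 0 -0.15 0 0 0 -1;0 0 -0.2 0 0 0 -1;0 0 -0.2 0 0 0 -1;0 0 -0.13 0 0 0 -1' | grep -E 'pos|width';  python3 -m creep '0 0 0 0 0 0 -1;0 0 0 0 0 0 -1'
python3 - <<'E'
from h import *
snap("top","side")
cv2.imwrite("pics/c8.png",np.hstack([cv2.resize(IM["side"][80:240,170:330],None,fx=2.4,fy=2.4),cv2.resize(IM["top"][170:290,60:220],None,fx=2.4,fy=3.2)])[:,:,::-1])
go(.5563,.133,.178,-3.48)
E
```

```text
eef_pos: [0.5679, 0.4119, 0.1817]
grip_width: 0.0225
clock: 29.9
eef_pos: [0.5668, 0.4112, 0.1776]
ee_rot: [[0.998, -0.06, -0.001], [-0.06, -0.998, -0.0], [-0.001, 0.0, -1.0]]
ft_force: [0.5, 0.2, -2.4]
grip_width: 0.0223
gripper_force: 60.5
now [566.7 411.  176.5] yaw -3.43 tilt [-0.0018 -0.0016] | turn tz units 0.01 shift units x,y,z [ 0.026  1.112 -0.006]
```

View pics/c8.png

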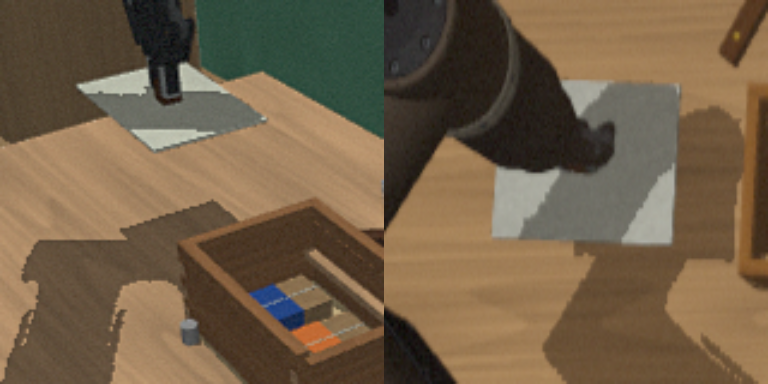

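The divider hangs level from the knob in both views. Carry it over the box and measure it there.

```bash
python3 -m creep '0.003 0.1 0 0 0 0 -1;0.003 0.139 0 0 0 0 -1;0.003 0.139 0 0 0 0 -1;0.003 0.139 0 0 0 0 -1;0.003 0.139 0 0 0 0 -1' | grep -E 'pos|width';  python3 -m creep '0.003 0.139 0 0 0 0 -1;0.003 0.139 0 0 0 0 -1;0.003 0.139 0 0 0 0 -1;0 0.04 0 0 0 0 -1;0 0 0 0 0 0 -1'
python3 - <<'E'
from h import *
SH["plate"]=[blk(138,202,0,5)]
snap("side","top")
z=bot.get_obs()["eef_pos"][2]+.0043
for c in("side","top"):
    hsv=cv2.cvtColor(IM[c],cv2.COLOR_RGB2HSV)
    for r in bot.silhouettes(c,"divider")[:2]: print(c,r["confidence"],r["box"],fit("divider",{c:r["pixels"]},(.5573,.133,-.06),z))
go(.5563,.133,.0487,-3.48)
E
```

```text
eef_pos: [0.5607, 0.2453, 0.1772]
grip_width: 0.0224
clock: 31.25
eef_pos: [0.5565, 0.1325, 0.1777]
ee_rot: [[0.998, -0.061, -0.0], [-0.061, -0.998, -0.0], [-0.0, 0.0, -1.0]]
ft_force: [0.4, -0.4, -0.6]
grip_width: 0.0222
gripper_force: 60.4
side 0.59 [249.2, 140.6, 345.8, 191.6] (array([ 0.5575,  0.1311, -2.8708]), np.float64(0.155))
top 0.97 [205.5, 195.7, 285.3, 247.2] (array([ 0.5582,  0.1346, -2.7081]), np.float64(0.39))
top 0.48 [233.3, 251.2, 248.8, 249.7] (array([ 0.5541,  0.1445, -1.4031]), np.float64(0.937))
now [556.8 134.1 177.8] yaw -3.38 tilt [-0.0002 -0.0001] | turn tz units 0.02 shift units x,y,z [-0.002  0.005  0.516]
```

```bash
python3 -m creep '-0.003 0.002 0.1 0 0 0 -1;0 0 0.1 0 0 0 -1;0 0 0.1 0 0 0 -1;0 0 0.08 0 0 0 -1;0 0 0.06 0 0 0 -1' | grep -E 'pos|width|ft';  python3 -m creep '0 0 0.04 0 0 0 -1;0 0 0.03 0 0 0 -1;0 0 0.01 0 0 0 -1;0 0 0 0 0 0 -1'
```

```text
eef_pos: [0.5558, 0.1336, 0.0668]
ft_force: [0.1, -0.2, -0.6]
grip_width: 0.0219
clock: 32.58
eef_pos: [0.5562, 0.1331, 0.0487]
ee_rot: [[0.998, -0.059, 0.001], [-0.059, -0.998, 0.0], [0.001, -0.0, -1.0]]
ft_force: [-2.3, -0.2, 2.9]
grip_width: 0.0228
gripper_force: 60.9
```

```bash
python3 -m creep '0 0 0 0 0 0 0.3;0 0 0 0 0 0 0.3;0 0 0 0 0 0 0.3;0 0 -0.05 0 0 0 0.3;0 0 -0.15 0 0 0 0.3' | grep -E 'ft|width'; python3 -m creep '0 0 -0.2 0 0 0 1;0 0 -0.2 0 0 0 1;0 0 0 0 0 1 1;0 0 0 0 0 1 1;0 0 0 0 0 1 1' | grep -E 'pos'; python3 -m creep '0 0 0 0 0 1 1;0 0 0 0 0 1 1;0 0 0 0 0 1 1;0 0 0 0 0 1 1;0 0 0 0 0 1 1' | grep -E 'rot';python3 -m creep '0 0 0 0 0 1 1;0 0 0 0 0 1 1;0 0 0 0 0 1 1;0 0 0 0 0 1 1;0 0 0 0 0 1 1' | grep -E 'rot'; python3 -m creep '0 0 0 0 0 1 1;0 0 0 0 0 1 1' | grep -E 'rot'
python3 - <<'E'
from h import *
snap("top","side")
meas("tin","tin_c",(.4305,-.1112,0),yaw=False)
meas("tin","tin_d",(.569,-.4315,0),yaw=False)
go(.4305,-.1112,.12,-93.48)
cv2.imwrite("pics/c9.png",np.hstack([cv2.resize(IM["side"][150:270,230:370],None,fx=2.8,fy=2.8),cv2.resize(IM["top"][190:270,200:310],None,fx=3.5,fy=4.2)])[:,:,::-1])
E
```

```text
ft_force: [0.2, 0.8, 0.9]
grip_width: 0.0556
eef_pos: [0.5561, 0.1329, 0.1992]
ee_rot: [[0.621, -0.784, 0.001], [-0.784, -0.621, 0.0], [0.0, -0.001, -1.0]]
ee_rot: [[0.146, -0.989, 0.001], [-0.989, -0.146, 0.0], [-0.0, -0.001, -1.0]]
ee_rot: [[-0.063, -0.998, 0.001], [-0.998, 0.063, 0.0], [-0.0, -0.001, -1.0]]
tin_c ['top'] [ 0.431  -0.1092  1.9278] 0.07
tin_c ['side'] [ 0.4307 -0.1123  2.7813] 0.05
tin_c ['top', 'side'] [ 0.4313 -0.1107  1.1886] 0.079
tin_d ['top'] [ 0.5684 -0.4298  4.1013] 0.052
tin_d ['side'] [ 0.5679 -0.433   3.1421] 0.043
tin_d ['top', 'side'] [ 0.5687 -0.4317  1.5889] 0.076
now [556.  133.  198.3] yaw -93.32 tilt [0.0003 0.0002] | turn tz units 0.03 shift units x,y,z [1.005 0.442 0.313]
```

View pics/c9.png

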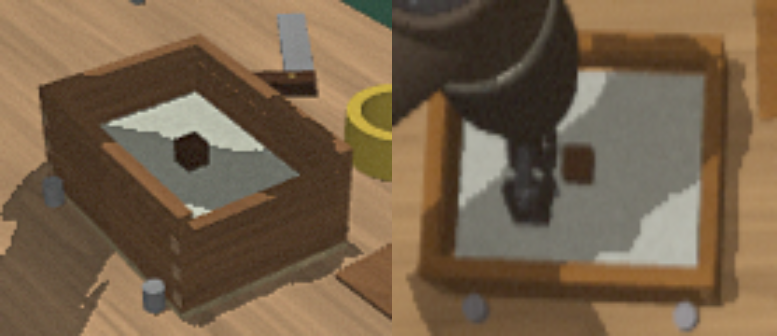

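The divider sits level inside the box, knob at (191,152) of the crop. Next the yellow tin.

```bash
python3 -m creep '0.167 0.074 0 0 0 0 1;0.167 0.074 0 0 0 0 1;0.167 0.074 0.03 0 0 0 1;0.167 0.074 0.08 0 0 0 1;0.167 0.074 0.09 0 0 0 1' | grep -E 'pos'; python3 -m creep '0.167 0.074 0.11 0 0 0 1;0 0 0 0 0 0 1;0 0 0 0 0 0 1' | grep -E 'pos'
python3 - <<'E'
from h import *
go(.4308,-.111,-.012,-93.3)
E
```

```text
eef_pos: [0.4507, -0.071, 0.148]
eef_pos: [0.4308, -0.1106, 0.1209]
now [ 430.8 -110.6  120.9] yaw -93.41 tilt [ 0.0009 -0.0002] | turn tz units -0.02 shift units x,y,z [ 0.001 -0.     0.532]
```

```bash
python3 -m creep '0 0 0.12 0 0 0 1;0 0 0.15 0 0 0 1;0 0 0.12 0 0 0 1;0 0 0.07 0 0 0 1;0 0 0.02 0 0 0 1' | grep -E 'pos|ft'; python3 -m creep '0 0 0.03 0 0 0 1;0 0 0.02 0 0 0 1;0 0 0 0 0 0 1' | grep -E 'pos|ft'; python3 -m creep '0 0 0 0 0 0 0.6;0 0 0 0 0 0 0.3;0 0 0 0 0 0 -1;0 0 0 0 0 0 -1'
```

```text
eef_pos: [0.4308, -0.1097, -0.0]
ft_force: [-0.3, -0.2, 0.8]
eef_pos: [0.4304, -0.1104, -0.012]
ft_force: [0.2, 0.0, -0.2]
clock: 38.12
eef_pos: [0.4307, -0.1104, -0.0111]
ee_rot: [[-0.059, -0.998, 0.001], [-0.998, 0.059, 0.0], [-0.0, -0.001, -1.0]]
ft_force: [-2.4, 1.0, 10.9]
grip_width: 0.0575
gripper_force: 61.5
```

```bash
python3 -m creep '0 0 -0.06 0 0 0 -1;0 0 -0.18 0 0 0 -1;0 0 -0.22 0 0 0 -1;0 0 -0.22 0 0 0 -1;0 0 -0.1 0 0 0 -1'
python3 - <<'E'
from h import *
go(.5607,.1889,.18,-93.48)
E
```

```text
clock: 38.75
eef_pos: [0.4313, -0.1104, 0.1865]
ee_rot: [[-0.06, -0.998, 0.005], [-0.998, 0.06, 0.001], [-0.001, -0.005, -1.0]]
ft_force: [0.9, 0.2, -1.9]
grip_width: 0.0575
gripper_force: 64.6
now [ 431.3 -110.4  186.5] yaw -93.42 tilt [0.0051 0.0006] | turn tz units 0.01 shift units x,y,z [-1.227 -0.444  0.026]
```

```bash
python3 -m creep '-0.12 -0.044 0 0 0 0 -1;-0.16 -0.058 0 0 0 0 -1;-0.16 -0.058 0 0 0 0 -1;-0.16 -0.058 0 0 0 0 -1;-0.16 -0.058 0 0 0 0 -1' | grep width; python3 -m creep '-0.16 -0.058 0 0 0 0 -1;-0.16 -0.058 0 0 0 0 -1;-0.147 -0.052 0 0 0 0 -1;0 0 0 0 0 0 -1;0 0 0 0 0 0 -1'
python3 - <<'E'
from h import *
snap("side"); cv2.imwrite("pics/c10.png",cv2.resize(IM["side"][70:270,210:410],None,fx=2.5,fy=2.5)[:,:,::-1])
go(.5607,.1889,.0475,-93.48)
E
```

```text
grip_width: 0.0575
clock: 40.0
eef_pos: [0.5588, 0.1888, 0.1825]
ee_rot: [[-0.06, -0.998, -0.001], [-0.998, 0.06, -0.001], [0.001, 0.001, -1.0]]
ft_force: [-0.9, 0.6, -1.4]
grip_width: 0.0573
gripper_force: 64.6
now [558.8 188.5 182.8] yaw -93.44 tilt [-0.0007 -0.0003] | turn tz units 0.01 shift units x,y,z [-0.002 -0.008  0.541]
```

View pics/c10.png

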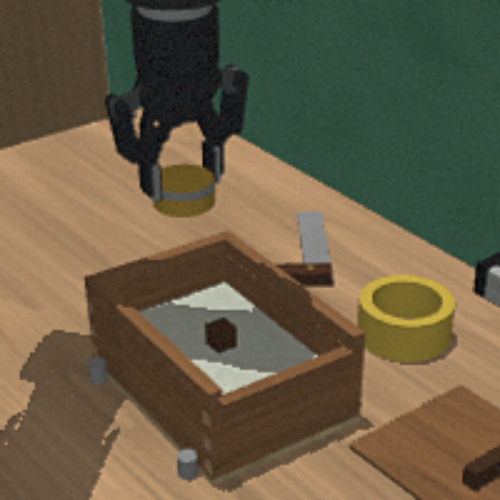

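The tin is held level over the box; the knuckles are wider than the pads but fit within the inside width.

```bash
python3 -m creep '0 -0.006 0.12 0 0 0 -1;0 0 0.13 0 0 0 -1;0 0 0.12 0 0 0 -1;0 0 0.09 0 0 0 -1;0 0 0.05 0 0 0 -1' | grep -E 'pos|ft'; python3 -m creep '0 0 0.02 0 0 0 -1;0 0 0.011 0 0 0 -1;0 0 0 0 0 0 -1'
```

```text
eef_pos: [0.5602, 0.1878, 0.0547]
ft_force: [-0.2, 0.2, -1.5]
clock: 41.05
eef_pos: [0.5612, 0.1892, 0.0483]
ee_rot: [[-0.06, -0.998, 0.001], [-0.998, 0.06, 0.001], [-0.001, -0.001, -1.0]]
ft_force: [0.4, 0.1, -1.0]
grip_width: 0.0578
gripper_force: 64.6
```

```bash
python3 -m creep '0 0 0.006 0 0 0 -1;0 0 0.004 0 0 0 -1;0 0 0 0 0 0 -1' | grep -E 'pos|ft'; python3 -m creep '0 0 0 0 0 0 0.6;0 0 0 0 0 0 0.6;0 0 0 0 0 0 0.6;0 0 -0.05 0 0 0 0.6;0 0 -0.15 0 0 0 0.6' | grep -E 'ft|width'; python3 -m creep '0 0 -0.2 0 0 0 1;0 0 -0.2 0 0 0 1;0 0 0 0 0 0 1' | grep pos
python3 - <<'E'
from h import *
snap("top","side")
meas("tin","tin_d",(.569,-.4315,0),yaw=False)
go(.5687,-.4317,.15,-93.48)
E
```

```text
eef_pos: [0.5613, 0.1893, 0.047]
ft_force: [-3.3, -0.6, 10.5]
ft_force: [1.0, -0.4, 0.7]
grip_width: 0.0682
eef_pos: [0.5633, 0.1902, 0.201]
tin_d ['top'] [ 0.5688 -0.4305  2.3219] 0.063
tin_d ['side'] [ 0.5684 -0.4326  0.9389] 0.038
tin_d ['top', 'side'] [ 0.5686 -0.432   1.5522] 0.063
now [560.2 188.7 194.6] yaw -93.44 tilt [-0.0012 -0.0005] | turn tz units 0.01 shift units x,y,z [ 2.475 -0.184  0.178]
```

```bash
python3 -m creep '0.15 -0.015 0 0 0 0 1;0.207 -0.015 0 0 0 0 1;0.207 -0.015 0 0 0 0 1;0.207 -0.015 0 0 0 0 1;0.207 -0.015 0 0 0 0 1' | grep -E 'pos'; python3 -m creep '0.207 -0.015 0 0 0 0 1;0.207 -0.015 0.02 0 0 0 1;0.207 -0.015 0.04 0 0 0 1;0.207 -0.015 0.04 0 0 0 1;0.207 -0.015 0.04 0 0 0 1' | grep -E 'pos';python3 -m creep '0.207 -0.015 0.04 0 0 0 1;0.207 -0.015 0 0 0 0 1;0.05 -0.004 0 0 0 0 1;0 0 0 0 0 0 1;0 0 0 0 0 0 1' | grep -E 'pos'
python3 - <<'E'
from h import *
go(.5686,-.4318,-.011,-93.3)
E
```

```text
eef_pos: [0.5642, -0.0578, 0.194]
eef_pos: [0.5674, -0.3171, 0.1584]
eef_pos: [0.5698, -0.4306, 0.1499]
now [ 569.8 -430.6  149.9] yaw -93.38 tilt [-0.0007  0.0005] | turn tz units -0.01 shift units x,y,z [0.005 0.004 0.643]
```

```bash
python3 -m creep '0.005 0.004 0.14 0 0 0 1;0 0 0.17 0 0 0 1;0 0 0.15 0 0 0 1;0 0 0.1 0 0 0 1;0 0 0.05 0 0 0 1' | grep -E 'pos|ft'; python3 -m creep '0 0 0.02 0 0 0 1;0 0 0.013 0 0 0 1;0 0 0 0 0 0 1' | grep -E 'pos|ft'; python3 -m creep '0 0 0 0 0 0 0.6;0 0 0 0 0 0 0.3;0 0 0 0 0 0 -1;0 0 0 0 0 0 -1'; python3 -m creep '0 0 -0.06 0 0 0 -1;0 0 -0.18 0 0 0 -1;0 0 -0.22 0 0 0 -1;0 0 -0.22 0 0 0 -1;0 0 -0.1 0 0 0 -1'
python3 - <<'E'
from h import *
t=np.radians(-3.48); y=-.056; go(.5573-np.sin(t)*y,.133+np.cos(t)*y,.185,-93.48)
E
```

```text
eef_pos: [0.5685, -0.4313, -0.0034]
ft_force: [-0.1, -0.1, -0.3]
eef_pos: [0.5692, -0.4332, -0.0097]
ft_force: [-0.1, -0.1, 0.3]
clock: 46.0
eef_pos: [0.5693, -0.4335, -0.0093]
ee_rot: [[-0.059, -0.998, 0.001], [-0.998, 0.059, -0.001], [0.001, -0.001, -1.0]]
ft_force: [-0.2, 0.9, 5.6]
grip_width: 0.0571
gripper_force: 64.4
clock: 46.62
eef_pos: [0.5697, -0.4339, 0.1898]
ee_rot: [[-0.06, -0.998, 0.005], [-0.998, 0.06, -0.003], [0.003, -0.005, -1.0]]
ft_force: [0.6, 0.6, -1.7]
grip_width: 0.0573
gripper_force: 64.3
now [ 569.7 -433.9  189.8] yaw -93.42 tilt [ 0.0051 -0.0029] | turn tz units 0.01 shift units x,y,z [-2.036  0.187  0.019]
```

```bash
python3 -m creep '-0.12 0.011 0 0 0 0 -1;-0.2 0.019 0 0 0 0 -1;-0.2 0.019 0 0 0 0 -1;-0.2 0.019 0 0 0 0 -1;-0.2 0.019 0 0 0 0 -1' | grep -E 'pos|width'; python3 -m creep '-0.2 0.019 0 0 0 0 -1;-0.2 0.019 0 0 0 0 -1;-0.2 0.019 0 0 0 0 -1;-0.2 0.019 0 0 0 0 -1;-0.2 0.019 0 0 0 0 -1' | grep -E 'pos|width';python3 -m creep '-0.116 0.01 0 0 0 0 -1;0 0 0 0 0 0 -1;0 0 0 0 0 0 -1' | grep -E 'pos|width'
python3 - <<'E'
from h import *
t=np.radians(-3.48); y=-.056; go(.5573-np.sin(t)*y,.133+np.cos(t)*y,.0495,-93.48)
snap("side"); cv2.imwrite("pics/c11.png",cv2.resize(IM["side"][70:270,210:410],None,fx=2.5,fy=2.5)[:,:,::-1])
E
```

```text
eef_pos: [0.5604, -0.2007, 0.1853]
grip_width: 0.0577
eef_pos: [0.5516, 0.0504, 0.1854]
grip_width: 0.0574
eef_pos: [0.551, 0.0777, 0.1849]
grip_width: 0.0573
now [551.   77.7 184.9] yaw -93.41 tilt [0.0002 0.0001] | turn tz units 0.01 shift units x,y,z [ 0.002 -0.012  0.542]
```

View pics/c11.png

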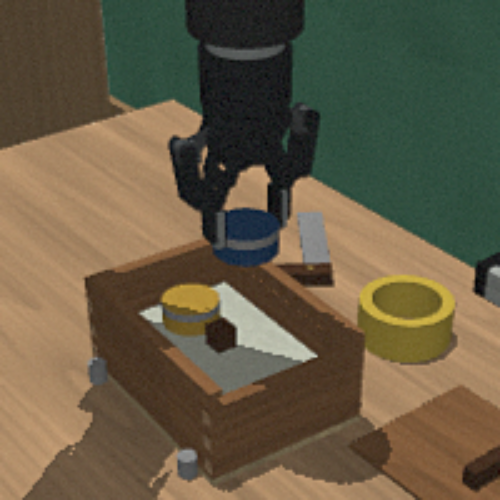

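The yellow tin stands upright on the divider (crop (191,308)); the blue one is held level above the front half.

```bash
python3 -m creep '0 -0.01 0.12 0 0 0 -1;0 0 0.13 0 0 0 -1;0 0 0.12 0 0 0 -1;0 0 0.09 0 0 0 -1;0 0 0.05 0 0 0 -1' | grep -E 'pos|ft'; python3 -m creep '0 0 0.02 0 0 0 -1;0 0 0.012 0 0 0 -1;0 0 0.006 0 0 0 -1;0 0 0 0 0 0 -1'| grep -E 'pos|ft'
```

```text
eef_pos: [0.5532, 0.0765, 0.0559]
ft_force: [0.5, -1.2, -1.4]
eef_pos: [0.5542, 0.0778, 0.0487]
ft_force: [-2.0, -1.7, 4.2]
```

```bash
python3 -m creep '0 0 0 0 0 0 0.6;0 0 0 0 0 0 0.6;0 0 0 0 0 0 0.6;0 0 -0.05 0 0 0 0.6;0 0 -0.15 0 0 0 0.6' | grep -E 'ft|width'; python3 -m creep '0 0 -0.2 0 0 0 1;0 0 -0.2 0 0 0 1;0 0 0 0 0 1 1;0 0 0 0 0 1 1;0 0 0 0 0 1 1' | grep pos;  python3 -m creep '0 0 0 0 0 1 1;0 0 0 0 0 1 1;0 0 0 0 0 1 1;0 0 0 0 0 1 1;0 0 0 0 0 1 1' | grep pos;python3 -m creep '0 0 0 0 0 1 1;0 0 0 0 0 1 1;0 0 0 0 0 1 1;0 0 0 0 0 1 1;0 0 0 0 0 1 1' | grep pos; python3 -m creep '0 0 0 0 0 1 1;0 0 0 0 0 0.3 1' | grep rot
python3 - <<'E'
from h import *
snap("top","side")
meas("lid","lid",(.68,-.1306,.6))
go(.68,-.1306,.15,0.63)
E
```

```text
ft_force: [0.5, -0.3, -0.3]
grip_width: 0.0684
eef_pos: [0.5537, 0.0778, 0.1986]
eef_pos: [0.5537, 0.0777, 0.1984]
eef_pos: [0.5537, 0.0777, 0.1984]
ee_rot: [[-1.0, -0.013, 0.001], [-0.013, 1.0, 0.0], [-0.001, 0.0, -1.0]]
lid ['top'] [ 0.6801 -0.1299  1.2184] 0.029
lid ['side'] [ 0.68   -0.1327  0.8655] 0.02
lid ['top', 'side'] [ 0.6802 -0.1316  0.8844] 0.029
now [553.7  77.8 197.7] yaw -179.13 tilt [0.0003 0.0001] | turn tz units 0.04 shift units x,y,z [-0.496 -0.839  0.191]
```

```bash
python3 -m creep '-0.071 -0.12 0 0 0 0 1;-0.071 -0.12 0 0 0 0 1;-0.071 -0.12 0 0 0 0 1;-0.071 -0.12 0.04 0 0 0 1;-0.071 -0.12 0.06 0 0 0 1' | grep pos; python3 -m creep '-0.071 -0.12 0.06 0 0 0 1;-0.071 -0.12 0.03 0 0 0 1;0 0 0 0 0 0 1;0 0 0 0 0 0 1' | grep pos
python3 - <<'E'
from h import *
go(.6801,-.1311,-.003,.7)
E
```

```text
eef_pos: [0.6454, -0.072, 0.1727]
eef_pos: [0.6805, -0.1305, 0.1498]
now [ 680.5 -130.5  149.8] yaw -179.21 tilt [-0.0005  0.    ] | turn tz units 0.02 shift units x,y,z [ 0.002 -0.003  0.611]
```

```bash
python3 -m creep '0 -0.002 0.14 0 0 0 1;0 0 0.15 0 0 0 1;0 0 0.14 0 0 0 1;0 0 0.09 0 0 0 0.5;0 0 0.05 0 0 0 0' | grep -E 'pos|ft'; python3 -m creep '0 0 0.03 0 0 0 0;0 0 0.012 0 0 0 0;0 0 0 0 0 0 0' | grep -E 'pos|ft'; python3 -m creep '0 0 0 0 0 0 -0.4;0 0 0 0 0 0 -1;0 0 0 0 0 0 -1;0 0 0 0 0 0 -1;0 0 0 0 0 0 -1'
```

```text
eef_pos: [0.6803, -0.13, 0.0069]
ft_force: [0.1, 0.3, 0.8]
eef_pos: [0.6812, -0.131, -0.0024]
ft_force: [1.0, 0.1, 0.6]
clock: 55.12
eef_pos: [0.6813, -0.1311, -0.0022]
ee_rot: [[-1.0, -0.014, 0.001], [-0.014, 1.0, -0.0], [-0.001, -0.0, -1.0]]
ft_force: [-1.5, 0.5, 4.6]
grip_width: 0.014
gripper_force: 60.5
```

```bash
python3 -m creep '0 0 -0.05 0 0 0 -1;0 0 -0.12 0 0 0 -1;0 0 -0.18 0 0 0 -1;0 0 -0.15 0 0 0 -1;0 0 -0.03 0 0 0 -1' | grep -E 'pos|width'; python3 -m creep '0 0 0 0 0 0.72 -1;0 0 0 0 0 0 -1;0 0 0 0 0 0 -1'
python3 - <<'E'
from h import *
t=np.radians(-3.48)
x,y=.5573+np.sin(t)*.245, .133-np.cos(t)*.245; print(x,y)
go(x+.0012,y,.0888,-3.48)
E
```

```text
eef_pos: [0.6824, -0.1311, 0.1334]
grip_width: 0.014
clock: 56.12
eef_pos: [0.6803, -0.131, 0.1287]
ee_rot: [[-0.998, 0.06, -0.001], [0.06, 0.998, 0.0], [0.001, -0.0, -1.0]]
ft_force: [-0.2, 0.0, -1.4]
grip_width: 0.0142
gripper_force: 59.6
0.5424284703426474 -0.11154823165512867
now [ 680.3 -131.   128.7] yaw 176.54 tilt [-0.0013  0.    ] | turn tz units 0.00 shift units x,y,z [0.55  0.045 0.159]
```

```bash
python3 -m creep '0.09 0.009 0 0 0 0 -1;0.12 0.009 0.02 0 0 0 -1;0.12 0.009 0.04 0 0 0 -1;0.12 0.009 0.04 0 0 0 -1;0.1 0.009 0.03 0 0 0 -1' | grep -E 'pos|width'; python3 -m creep '0 0 0 0 0 0 -1;0 0 0 0 0 0 -1;0 0 0 0 0 0 -1' | grep -E 'pos|width'
python3 - <<'E'
from h import *
t=np.radians(-3.48)
x,y=.5573+np.sin(t)*.245, .133-np.cos(t)*.245; go(x+.0012,y,.0888,-3.48)
snap("top","side"); z=bot.get_obs()["eef_pos"][2]+.0022
meas("box","box",(.5573,.133,-3.5),tol=.08)
meas("lid","lid",(x,y,-3.5),z=z,tol=.08)
cv2.imwrite("pics/c12.png",np.vstack([cv2.resize(IM["side"][130:310,230:440],None,fx=2.6,fy=2,interpolation=2),cv2.resize(IM["top"][190:270,190:400],None,fx=2.6,fy=2.6,interpolation=2)])[:,:,::-1])
E
```

```text
eef_pos: [0.5427, -0.1113, 0.0963]
grip_width: 0.0138
eef_pos: [0.5451, -0.1114, 0.097]
grip_width: 0.0144
now [ 545.1 -111.4   97. ] yaw 176.47 tilt [ 0.0004 -0.0001] | turn tz units -0.01 shift units x,y,z [ 0.006 -0.001  0.033]
box ['top'] [ 0.5505  0.1369 -1.24  ] 0.871
box ['side'] [ 0.5562  0.1328 -4.1246] 0.425
box ['top', 'side'] [ 0.556   0.1338 -3.8944] 0.65
lid ['top'] [ 0.5416 -0.1092 -2.505 ] 0.391
lid ['side'] [ 0.5436 -0.1125 -3.3593] 0.134
lid ['top', 'side'] [ 0.5431 -0.1115 -3.4956] 0.266
```

View pics/c12.png

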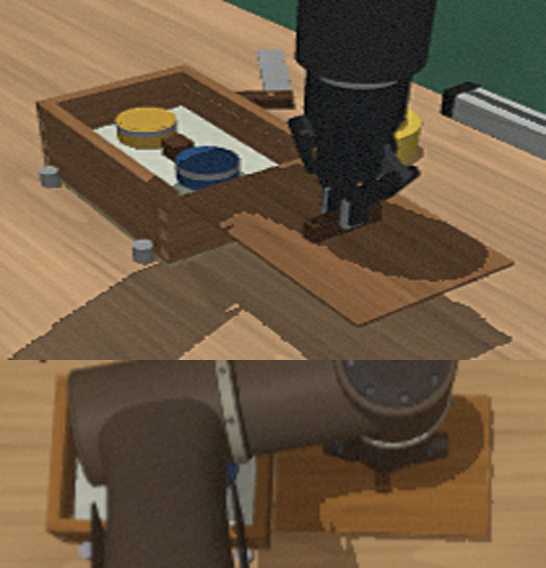

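Both tins stand upright inside; the lid is level in front of the mouth. Lower to groove height and feed it in.

```bash
python3 -m creep '0.007 0 0.02 0 0 0 -1;0 0 0.013 0 0 0 -1;0 0 0 0 0 0 -1;0 0 0 0 0 0 -1' | grep -E 'pos|ft'; python3 -m creep '0 0.02 0 0 0 0 -1;0 0.03 0 0 0 0 -1;0 0.03 0 0 0 0 -1;0 0 0 0 0 0 -1'; python3 -c "
from h import *
t=np.radians(-3.48)
go(.5573+np.sin(t)*.003+.0012,.133-np.cos(t)*.003,.0888,-3.48)"
```

```text
eef_pos: [0.5426, -0.1112, 0.0887]
ft_force: [0.4, 0.1, -1.4]
clock: 58.42
eef_pos: [0.5439, -0.0905, 0.0888]
ee_rot: [[-0.998, 0.061, 0.0], [0.061, 0.998, 0.0], [-0.0, 0.0, -1.0]]
ft_force: [-0.2, 0.4, -1.1]
grip_width: 0.0143
gripper_force: 59.6
now [543.9 -90.5  88.8] yaw 176.51 tilt [0.0002 0.0001] | turn tz units -0.00 shift units x,y,z [-0.004  0.884 -0.   ]
```

```bash
python3 -m creep '-0.001 0.04 0 0 0 0 -1;-0.001 0.06 0 0 0 0 -1;-0.001 0.06 0 0 0 0 -1;0 0.04 0 0 0 0 -1;0 0 0 0 0 0 -1'; python3 -c "
from h import *
t=np.radians(-3.48)
go(.5573+np.sin(t)*.003+.0012,.133-np.cos(t)*.003,.0888,-3.48)
snap('side'); cv2.imwrite('pics/c13.png',cv2.resize(IM['side'][130:310,230:440],None,fx=3,fy=3,interpolation=2)[:,:,::-1])"
```

```text
clock: 59.05
eef_pos: [0.5477, -0.0404, 0.0887]
ee_rot: [[-0.998, 0.06, 0.0], [0.06, 0.998, -0.0], [-0.0, -0.0, -1.0]]
ft_force: [0.7, -0.1, -0.7]
grip_width: 0.0141
gripper_force: 59.6
now [547.7 -40.4  88.7] yaw 176.54 tilt [ 0.0001 -0.    ] | turn tz units 0.00 shift units x,y,z [-0.001  0.683 -0.   ]
```

View pics/c13.png

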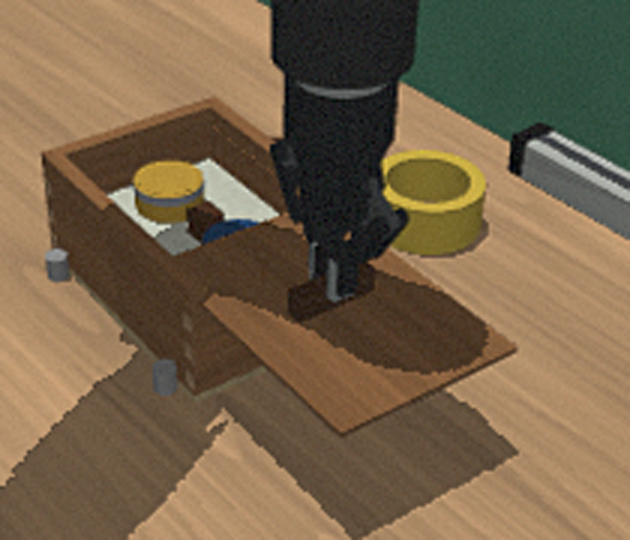

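The lid has entered the grooves between the long walls without force; push on.

```bash
python3 -m creep '0 0.06 0 0 0 0 -1;0 0.08 0 0 0 0 -1;0 0.08 0 0 0 0 -1;0 0.08 0 0 0 0 -1;0 0.05 0 0 0 0 -1' | grep -E 'pos|ft|width'; python3 -m creep '0 0.08 0 0 0 0 -1;0 0.08 0 0 0 0 -1;0 0.06 0 0 0 0 -1;0 0.03 0 0 0 0 -1;0 0 0 0 0 0 -1'; python3 -c "
from h import *
t=np.radians(-3.48)
go(.5573+np.sin(t)*.003+.0012,.133-np.cos(t)*.003,.0888,-3.48)"
```

```text
eef_pos: [0.5531, 0.0476, 0.0887]
ft_force: [-0.8, 0.2, -1.6]
grip_width: 0.014
clock: 60.35
eef_pos: [0.5568, 0.1087, 0.0886]
ee_rot: [[-0.998, 0.061, -0.0], [0.061, 0.998, -0.0], [0.0, -0.0, -1.0]]
ft_force: [0.3, -0.2, -1.2]
grip_width: 0.0141
gripper_force: 59.6
now [556.8 108.7  88.6] yaw 176.49 tilt [-0.0002 -0.0001] | turn tz units -0.00 shift units x,y,z [-0.001  0.085 -0.001]
```

```bash
python3 -m creep '0 0.03 0 0 0 0 -1;0 0.03 0 0 0 0 -1;0 0.016 0 0 0 0 -1;0 0 0 0 0 0 -1' | grep -E 'pos|ft'; python3 -m creep '0 0.01 0 0 0 0 -1;0 0 0 0 0 0 -1'| grep -E 'pos|ft';python3 -m creep '0 0.01 0 0 0 0 -1;0 0 0 0 0 0 -1'| grep -E 'pos|ft'
```

```text
eef_pos: [0.558, 0.1275, 0.0887]
ft_force: [-0.5, 0.2, -1.6]
eef_pos: [0.5582, 0.1298, 0.0887]
ft_force: [-0.7, -0.2, -0.7]
eef_pos: [0.558, 0.1304, 0.0888]
ft_force: [1.3, -8.7, -0.3]
```

```bash
python3 -m creep '0 0.01 0 0 0 0 -1;0 0 0 0 0 0 -1;0 0 0 0 0 0 -1'| grep -E 'pos|ft|width'; python3 -m creep '0 -0.016 0 0 0 0 -1;0 0 0 0 0 0 -0.5;0 0 0 0 0 0 0;0 0 0 0 0 0 0;0 0 -0.05 0 0 0 0'| grep -E 'pos|ft|width'; python3 -m creep '0 0 -0.15 0 0 0 0;0 0 -0.2 0 0 0 0;0 0 -0.2 0 0 0 0;0 -0.2 0 0 0 0 0;0 -0.2 0 0 0 0 0'| grep -E 'pos'; python3 -m creep '0 -0.2 0 0 0 0 0;0 -0.2 0 0 0 0 0;0 -0.2 0 0 0 0 0;0 -0.1 0 0 0 0 0;0 0 0 0 0 0 0'| grep -E 'pos'
python3 - <<'E'
from h import *
snap("top","side")
t=np.radians(-3.48)
meas("lid","lid",(.5573+np.sin(t)*.003,.133-np.cos(t)*.003,-3.5),z=.089,tol=.08)
cv2.imwrite("pics/c14.png",np.hstack([cv2.resize(IM["side"][140:280,230:380],None,fx=2.6,fy=3.4,interpolation=2),cv2.resize(IM["top"][180:280,195:310],None,fx=3.4,fy=4.76,interpolation=2)])[:,:,::-1])
for n in("tape","glue","square"):
    for r in bot.silhouettes("top",n)[:1]:print(n,r["box"])
E
```

```text
eef_pos: [0.558, 0.1305, 0.0889]
ft_force: [4.1, -17.9, 1.8]
grip_width: 0.0142
eef_pos: [0.5576, 0.1307, 0.1009]
ft_force: [0.1, 0.9, 0.2]
grip_width: 0.0428
eef_pos: [0.5522, 0.0306, 0.2406]
eef_pos: [0.541, -0.1452, 0.2395]
lid ['top'] [ 0.5657  0.1296 -3.1941] 0.797
lid ['side'] [ 0.5702  0.1277 -4.7154] 0.127
lid ['top', 'side'] [ 0.5646  0.1281 -4.0524] 0.463
tape [253.1, 143.2, 282.1, 164.2]
glue [400.5, 146.9, 429.7, 187.3]
square [177.1, 133.0, 227.0, 189.3]
```

View pics/c14.png

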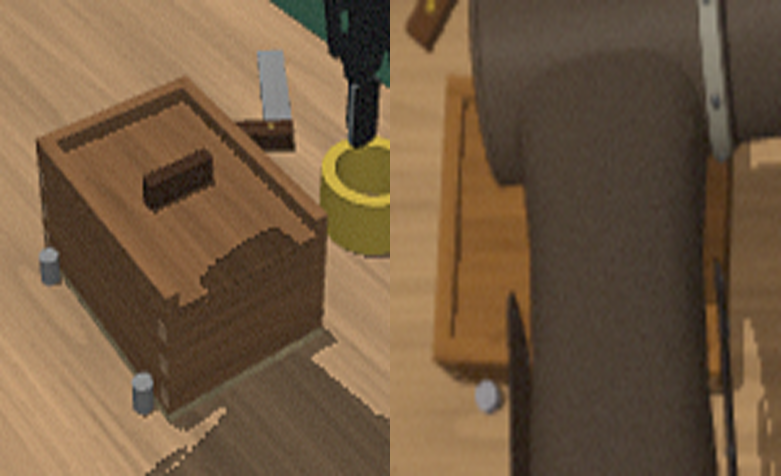

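The lid is home, flush with the low end, after a firm stop at 18 N. One last check for stray tins before handing in.

```bash
python3 - <<'E'
from h import *
snap("top","side")
for c in IM:
    for r in bot.spot_in(c,"tin_a"): 
        b=r["box"]; u=((b[0]+b[2])/2,(b[1]+b[3])/2); print(c,round(r["confidence"],2),np.round(b),back(c,u,.013)[:2],IM[c][int(u[1]),int(u[0])])
    h=cv2.cvtColor(IM[c],cv2.COLOR_RGB2HSV)
    for nm,(a,b) in dict(red=(0,6),red2=(172,179),green=(45,75)).items():
        m=cv2.inRange(h,(a,130,60),(b,255,255)); n,_,s,ce=cv2.connectedComponentsWithStats(m)
        print(c,nm,[(s[i,4],ce[i].round()) for i in range(1,n) if s[i,4]>40])
E
```

```text
top red []
top red2 []
top green []
side 0.27 [354. 180. 396. 218.] [0.78758684 0.09048946] [210 181  71]
side red []
side red2 []
side green []
```

```bash
python3 -c "
from bench import bot
print(bot.close_job())"
```

```text
the job is handed in; nothing more can be done
None
```

The kit is packed and handed in at about 65 s of the 210 s: both cartons flat on the floor, the divider level on its ledges, the yellow and blue tins (the only two I found) upright on it, the lid slid home and flush with the low end; glue, tape and square were left alone, and while lowering the first carton the gripper pressed the end wall at about 31 N, under the 40 N limit.

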